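# Close the shutter lever, then swing the interlocked lens over its port

### The arm

A 6-joint arm with a two-finger parallel gripper is mounted at the origin on the work surface. World frame = base frame: x ahead of the robot, y to its left, z up, the work surface at z = 0. Lengths are in m, angles in rad, forces in N, time in s.
With the tool pointing down it reaches from about 0.275 to 0.75 m from the base axis. Payload 10.2 kg.
Tool frame: the origin (TCP) lies midway between the tips of the shut fingers; the grasp point (between the pads) lies 19 mm behind it; z points along the fingers, y is the line along which they close (so a half turn about z gives the same grasp; the last joint's range is limited). The gripper opens to 88 mm and grips with 3 to 60 N. Pads are 18 mm wide; open, the fingers measure 123 mm over their backs; the gripper's body (75 mm by 187 mm) begins 45 mm behind the grasp point.
Start: joints at [-1.45, 0.313, 1.498, -0, 1.331, -0.223], TCP at [0.177, -0.494, 0.239] pointing down, gripper open.
Joint ranges: [-2.94, 2.94], [-0.97, 2.17], [0.19, 2.56], [-1.23, 4.37], [0.02, 3.11], [-2.88, 2.88]. Speed limits (rad/s): [2.39, 2.39, 3.01, 3.14, 3.14, 3.14].

### API

Orientations are given as a unit quaternion [x, y, z, w].
In Python, from workcell import manip gives the robot as it stands.
- The arm moves only by the tool send_rows, never from a script. Its arguments are lists of equal length, an entry for each row: "dp": the shift along the world's x, y, z in m, a list of three; "yaw": the turn about the world's z in rad. A call has 1 to 8 rows; each row is the pose to reach, as a shift and turn from the pose commanded when the call began; what a row does not reach only later rows make up. A row lasts 1/10 s, in which the tool goes at most 50 mm and 8.59 degrees, less where a joint would pass 70% of its speed; a pose out of reach is approached as far as the arm can. A call with a gripper value outside its range is refused whole. "grip" is the opening, from 0 (shut) to 1 (fully open), set as the call begins (left out, the last holds). The fingers move at their own pace and stop on an object; "squeeze" is the grip in N (left out, the last holds). Time passes only in rows, so rows that repeat a pose let the fingers close. It gives the time, the measured TCP pose, the force, the opening and the grip force at its end, in the units of the state.
- manip.sense(): the state, without advancing time (a new reading comes with each control period).
- manip.capture(name): name is "scene" or "top"; returns the picture (480x640x3 uint8, red, green, blue); there is no depth.
- manip.camera_model(name): a dict with "camera_matrix" (3x3 intrinsics, pixels), "R" (3x3) and "t" (3): a world point X has camera coordinates R X + t. Camera axes: x right, y down, z forward; pixel columns grow to the right and rows downward; lengths in m; the calibration is good to about 2 mm. A picture is of the moment at which its call begins. camera_model takes no time and is no camera call.
- manip.sign_off(): hands the job in; it is judged then, once.
Trained networks look in the newest picture that a camera, given by its name, has taken for a name from the list of things; names that differ only in an ending like _2 or _b are one class to them, and where a whole thing is asked for, a point or a joint stands for the part that bears it (a point fixed in the world has none). Each returns a list of dicts, best first, with "p" (0 to 1); they miss things now and then, are a little off and sometimes report something else, mostly with a low value. They report only what shows in the picture. A call takes as long as a camera call.
- manip.trace(camera, target): "region" (480x640 bool, what is visible of it).
- manip.place_of(camera, target): "location" ([x, y, z] in m, in world coordinates, good to about 4 mm: a listed point, or the origin of a listed thing).
The state is a dict: "time_s": time; "joint_pos": joint angles; "qd": joint speeds; "joint_efforts": joint torques, N m; "ee_pos": TCP position; "ee_rot": TCP orientation; "wrist_force": force on the tool from outside, world axes, zero at the start; "wrist_torque": the same for the moment, N m; "grip_width": finger opening in m; "grip_force": force on a finger pad.
Only numpy, scipy, OpenCV 4.12 (cv2) and the standard library are available. Lean on these libraries where they do the work, as an engineer would, in place of code of your own. Each camera call takes 0.05 s, during which the arm holds its last target. There are 200 camera calls.

### The job

On the dark metal block, close the beam shutter: turn the long lever with the slim upright post counter-clockwise (seen from above) until you feel it come fully home against its stop. Then turn the short crank with the fat black knob counter-clockwise until the small lens it carries sits over the light port, home against its own stop. Work gently, never force the crank or lean on a stop, leave the loose parts on the bench alone, and let go of everything at the end.

Things in the scene. Friction and masses are not known exactly. Their poses are not given: they have to be found in the camera images.
- block: Dark steel base plate, 165 x 200 x 12 mm, bolted to the bench (cannot move), carrying the mechanism. Origin on its underside, z up; the plate spans x -100 to 65 mm and y -100 to 100 mm. In this frame the upright lever axis stands at (0, -39) mm and the upright crank axis at (0, 39) mm.
- lever: Shutter lever: aluminium arm 26 to 34 mm above the bench, along its own -x; origin on its upright axis at bench level. Its yaw relative to the block (0: arm along the block's -x; grows counter-clockwise) starts at -0.35 to 0.1 rad. About 3.5 N at the post moves it; it stays where left. Closed lies at 1.05 to 2.1 rad, different every time: find it by feel, the force rises steeply at the stop.
- lever_post (a point): Top centre of the lever's upright steel post: 14 mm across, from 32 to 92 mm above the bench, 75 mm from the lever axis.
- lever_axis (a point): Lever axis at bench level. Round it, under the arm and clamped to it at an unknown angle, is a black cam disc, 42 mm radius, 14 to 22 mm above the bench, with one wide notch and a small lug. Closed: the lug meets the stop pin and the notch faces the crank. More than about 0.04 rad short of that, the cam's rim blocks the crank. Once the crank has turned, the lever is locked.
- selector: Crank, turning about the upright crank axis (origin on it, at bench level). Its knob arm, 26 to 34 mm above the bench, lies at +40 degrees from its own x axis; its lens arm at +110 degrees. Yaw relative to the block: 0 to 0.06 rad at the start, 1.57 rad when home (counter-clockwise). About 2.5 N at the knob moves it; it stays where left. Pushed before the lever is closed, it jams after about 0.1 rad.
- selector_knob (a point): Top centre of the crank's black knob: 26 mm across, from 34 to 70 mm above the bench, 60 mm from the crank axis.
- lens (a point): Centre of the small lens on the crank: black ring 34 mm across, 26 to 32 mm above the bench, 78 mm from the crank axis.
- light_port (a point): Centre of the round glass light port (26 mm across) in the block's top, 12 mm above the bench; the lens belongs over it.
- stops: The two fixed steel stop pins, 8 mm across, origin as the block's. The lever's pin, at (38, -70) mm in the block's frame, top at 24 mm, is met by the cam's lug 49 mm from the lever axis. The crank's pin, at (-49, 10) mm, top at 34 mm, is met by the lens arm 57 mm from the crank axis. Either pin bends at 25 N; the blade and cam are damaged when forced on each other with 15 N.
- post: Bystander: loose upright steel optics post, 25 mm across, 75 mm tall, 100 to 140 mm beyond (+x of) the block's origin. Origin at the underside's centre.
- collar: Bystander: loose black post collar lying flat, 44 mm across, 16 mm high, beyond the block. Origin at the underside's centre.
- driver: Bystander: loose screwdriver, 150 mm long, lying on the bench beside the block on its -y side.

How it is judged:
By the outcome, as a careful person would: the job done as asked, in the order asked, and still so for the second after the job is handed in, with the robot touching nothing.
It also fails if it takes over 64 s, if anything falls off the work surface, if the arm or the gripper's body presses on something with over 40 N, if the wrist force passes 120 N, or if a joint passes its speed limit or range.

## Working session

There is one attempt and no reset: what is moved stays moved. The work goes in short steps, Python scripts to look and compute and a tool call to move; the robot and the scene stay as the last step left them, time stands still between calls to the robot, and variables do not carry over. Pictures are saved under pics/ and viewed, at most 10 in all, crops included, and the job is handed in when it is done.

Besides the shell and the picture viewer there is one more tool, called after "Call:" in YAML: its name, and indented under it one key for each argument. send_rows: Moves the arm, as the interface text tells. Its arguments: {"type":"object","properties":{"dp":{"type":"array","items":{"type":"array","items":{"type":"number"}}},"yaw":{"type":"array","items":{"type":"number"}},"grip":{"type":"number"},"squeeze":{"type":"number"}},"required":["dp","yaw"]}

```bash
mkdir -p pics; python3 - <<'E'
from workcell import manip
import cv2,numpy as np
for c in ["scene","top"]:
    im=manip.capture(c); cv2.imwrite(f"pics/{c}0.png",im[:,:,::-1])
    for t in ["block","lever_post","lever_axis","selector","selector_knob","lens","light_port","post","collar","driver"]:
        r=manip.place_of(c,t)
        print(c,t,[(round(d["p"],2),np.round(d["location"],4).tolist()) for d in r[:2]])
s=manip.sense();print(s["time_s"],s["ee_pos"],s["ee_rot"],s["grip_width"],s["wrist_force"])
E
```

```text
scene block [(0.88, [0.581, -0.066, 0.0004])]
scene lever_post [(0.63, [0.5145, -0.0815, 0.0897])]
scene lever_axis [(0.6, [0.5836, -0.0995, 0.001])]
scene selector [(0.83, [0.5852, -0.0254, 0.0016]), (0.33, [0.628, 0.0177, 0.0696])]
scene selector_knob [(0.86, [0.631, 0.0147, 0.0683]), (0.61, [0.5826, -0.0252, 0.0029])]
scene lens [(0.96, [0.5538, 0.0495, 0.0276])]
scene light_port [(0.6, [0.509, -0.0524, 0.0183])]
scene post [(0.57, [0.6854, -0.1516, 0.0052])]
scene collar [(0.92, [0.6941, -0.0182, 0.0031])]
scene driver [(0.63, [0.5768, -0.3013, -0.0038])]
top block [(0.83, [0.5807, -0.0629, -0.003])]
top lever_post [(0.67, [0.5073, -0.084, 0.0904]), (0.42, [0.6889, -0.0132, 0.0002])]
top lever_axis [(0.97, [0.5742, -0.1013, -0.002])]
top selector [(0.73, [0.582, -0.0277, -0.0018])]
top selector_knob [(0.87, [0.6271, 0.0097, 0.0678])]
top lens [(0.64, [0.5543, 0.0459, 0.0254])]
top light_port [(0.67, [0.5065, -0.0501, 0.0113])]
top post [(0.83, [0.6835, -0.1474, -0.0009])]
top collar [(0.86, [0.6903, -0.0115, -0.0004]), (0.58, [0.5777, -0.1041, -0.0008])]
top driver [(0.85, [0.5776, -0.297, 0.0033])]
1.1 [ 0.17695232 -0.49427872  0.23871578] [ 9.85261587e-01  1.71054388e-01 -2.28673157e-06 -2.34570520e-05] 0.0882044517389133 [-0.42581821 -0.35122143 -0.09492317]
```

View pics/top0.png

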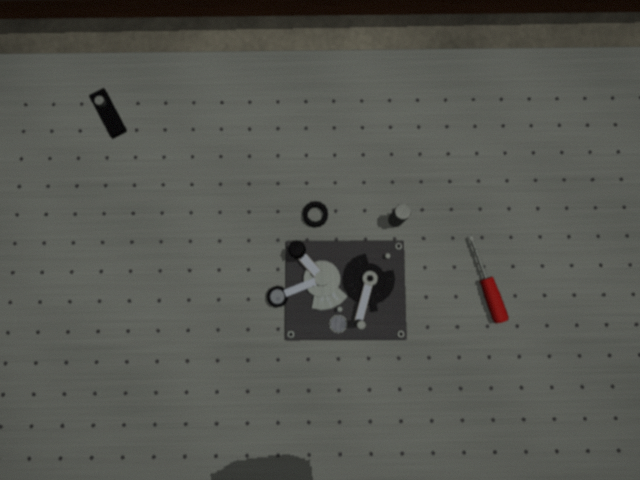

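View pics/scene0.png

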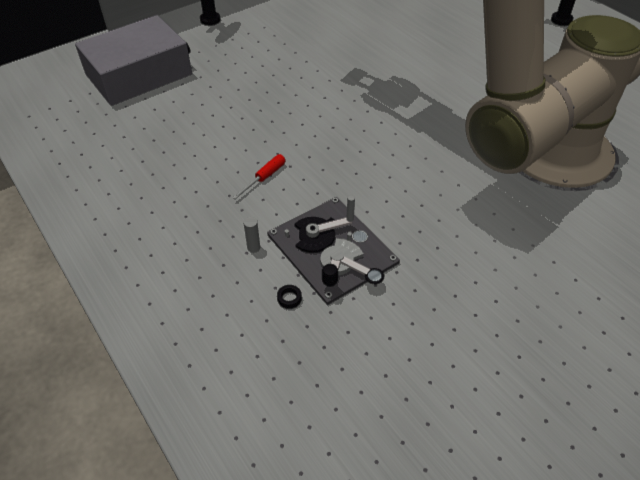

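```bash
cat > h.py <<'E'
from workcell import manip
import cv2,numpy as np
def unproj(c,uv,z):
    m=manip.camera_model(c);K,R,t=(np.array(m[k]) for k in("camera_matrix","R","t"))
    d=R.T@np.linalg.inv(K)@np.array([uv[0],uv[1],1.]);o=-R.T@t
    return (o+d*(z-o[2])/d[2])[:2]
E
python3 - <<'E'
from h import *
im=cv2.imread("pics/top0.png")
c=cv2.resize(im[225:350,275:425],None,fx=5.2,fy=4.8*5.2/4.8,interpolation=cv2.INTER_CUBIC)[:600]
c=cv2.convertScaleAbs(c,alpha=2,beta=10)
c=cv2.resize(im[230:345,280:425],None,fx=5,fy=5,interpolation=cv2.INTER_CUBIC);c=np.uint8(255*(c/255.)**.55)
cv2.imwrite("pics/crop0.png",c)
manip.capture("top")
r=manip.trace("top","block")[0]["region"].astype(np.uint8)
for mode in (0,):
    n,_=cv2.findContours(r,0,2);k=max(n,key=cv2.contourArea)
    b=cv2.boxPoints(cv2.minAreaRect(k));P=np.array([unproj("top",p,.012) for p in b]);print(b,P.round(4),P.mean(0))
    for i in range(4):
        d=P[(i+1)%4]-P[i];print(np.hypot(*d),np.arctan2(d[1],d[0]))
E
```

```text
[[267. 240.]
 [406. 240.]
 [406. 340.]
 [267. 340.]] [[ 0.6488  0.0682]
 [ 0.6458 -0.1665]
 [ 0.4802 -0.1601]
 [ 0.4832  0.0678]] [ 0.56451428 -0.04763332]
0.23469315975007368 -1.5834652644377094
0.1657024814584883 3.102900278958595
0.2278796701107753 1.5579181402523403
0.16561759012774624 0.0024377209951209817
```

View pics/crop0.png

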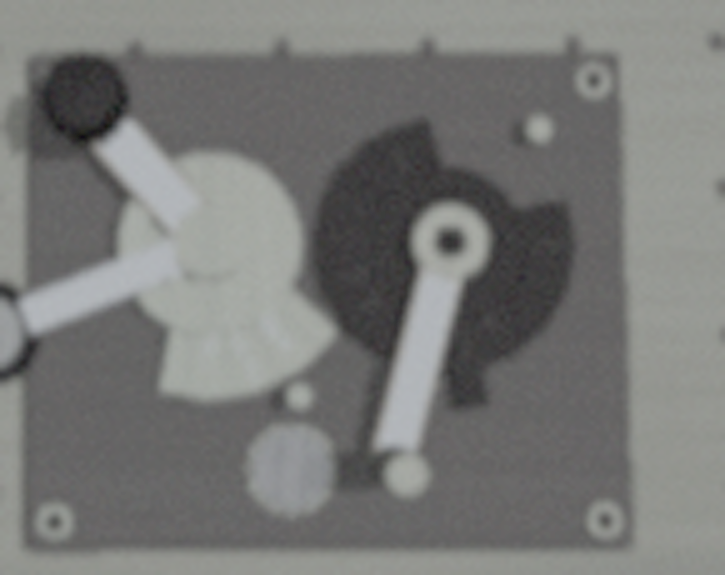

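```bash
python3 - <<'E'
from h import *
f=lambda x,y,z:unproj("top",(x/5+280-.4,y/5+230-.4),z)
C=np.array([f(27,55,.012),f(617,55,.012),f(632,548,.012),f(23,548,.012)])
B=np.array([[65,100],[65,-100],[-100,-100],[-100,100]])/1e3
mb,mc=B.mean(0),C.mean(0);U,_,V=np.linalg.svd((B-mb).T@(C-mc));R=(U@V).T
o=mc-R@mb;print("block",o,np.arctan2(R[1,0],R[0,0]),"res",(C-mc-(B-mb)@R.T).round(4).tolist())
print("laxis",o+R@[0,-.039],f(450,242,.036),"caxis",o+R@[0,.039])
print("post",f(407,474,.092),"knob",f(86,97,.070),"pin",o+R@[.038,-.07],f(539,129,.024),"cpin",o+R@[-.049,.01],f(299,396,.034))
E
```

```text
block [ 0.58197395 -0.06121121] -0.011373470930111535 res [[-0.0007, -0.0002], [-0.001, 0.0006], [0.0007, -0.0], [0.001, -0.0003]]
laxis [ 0.5815304  -0.10020869] [ 0.5811026  -0.10051934] caxis [ 0.58241751 -0.02221373]
post [ 0.50954051 -0.07962561] knob [0.62562294 0.01539714] pin [ 0.61917537 -0.13163886] [ 0.61878531 -0.13236381] cpin [ 0.53309085 -0.05065457] [ 0.53240593 -0.05082579]
```

Call:
send_rows:
  dp:
    - [0.028,0.035,-0.007]
    - [0.056,0.07,-0.015]
    - [0.084,0.105,-0.022]
    - [0.112,0.14,-0.03]
    - [0.14,0.175,-0.037]
    - [0.168,0.21,-0.045]
    - [0.196,0.245,-0.052]
    - [0.222,0.276,-0.06]
  yaw: [-0.1,-0.2,-0.3,-0.4,-0.5,-0.62,-0.62,-0.62]
  grip: 0.45

```text
time_s: 2.0
ee_pos: [0.4, -0.2166, 0.1787]
ee_rot: [0.99, -0.138, 0.0, 0.0]
wrist_force: [0.2, -0.8, 0.3]
grip_width: 0.0397
grip_force: 0.0
```

Call:
send_rows:
  dp:
    - [0.028,0.035,-0.007]
    - [0.056,0.07,-0.015]
    - [0.084,0.105,-0.022]
    - [0.1105,0.1386,-0.03]
    - [0.1105,0.1386,-0.03]
    - [0.1105,0.1386,-0.03]
  yaw: [0,0,0,0,0,0]

```text
time_s: 2.6
ee_pos: [0.5094, -0.0792, 0.1485]
ee_rot: [0.991, -0.137, -0.0, 0.0]
wrist_force: [-0.3, -0.8, -0.1]
grip_width: 0.0391
grip_force: 0.0
```

Call:
send_rows:
  dp:
    - [0,0,-0.02]
    - [0,0,-0.04]
    - [0,0,-0.06]
    - [0,0,-0.08]
    - [0,0,-0.1]
    - [0,0,-0.1]
  yaw: [0,0,0,0,0,0]

```text
time_s: 3.2
ee_pos: [0.5079, -0.0805, 0.0472]
ee_rot: [0.99, -0.139, -0.002, -0.0]
wrist_force: [0.5, -0.6, 0.1]
grip_width: 0.0399
grip_force: 0.0
```

Call:
send_rows:
  dp:
    - [0,0,0]
    - [0,0,0]
    - [0,0,0]
    - [0,0,0]
  yaw: [0,0,0,0]
  grip: 0.2
  squeeze: 5

```text
time_s: 3.6
ee_pos: [0.5097, -0.0799, 0.0494]
ee_rot: [0.99, -0.138, 0.001, 0.0]
wrist_force: [-0.4, -1.0, 0.9]
grip_width: 0.0173
grip_force: 0.0
```

```bash
python3 - <<'E'
from h import *
a=np.array([.5813,-.1003]);r=.0747
p0=np.array([.5095,-.0797])
for k in range(0,25):
    phi=-.28+.1*k
    p=a-r*np.array([np.cos(phi),np.sin(phi)]);print(k,round(phi,2),(p-p0).round(4).tolist())
E
```

```text
0 -0.28 [0.0, 0.0]
1 -0.18 [-0.0017, -0.0072]
2 -0.08 [-0.0027, -0.0146]
3 0.02 [-0.0029, -0.0221]
4 0.12 [-0.0024, -0.0295]
5 0.22 [-0.0011, -0.0369]
6 0.32 [0.0009, -0.0441]
7 0.42 [0.0036, -0.0511]
8 0.52 [0.007, -0.0577]
9 0.62 [0.011, -0.064]
10 0.72 [0.0156, -0.0699]
11 0.82 [0.0208, -0.0752]
12 0.92 [0.0265, -0.08]
13 1.02 [0.0327, -0.0843]
14 1.12 [0.0393, -0.0878]
15 1.22 [0.0461, -0.0908]
16 1.32 [0.0533, -0.093]
17 1.42 [0.0606, -0.0945]
18 1.52 [0.068, -0.0952]
19 1.62 [0.0755, -0.0952]
20 1.72 [0.0829, -0.0945]
21 1.82 [0.0902, -0.093]
22 1.92 [0.0974, -0.0908]
23 2.02 [0.1042, -0.0879]
24 2.12 [0.1108, -0.0843]
```

Call:
send_rows:
  dp:
    - [-0.0017,-0.0072,0]
    - [-0.0027,-0.0146,0]
    - [-0.0029,-0.0221,0]
    - [-0.0024,-0.0295,0]
    - [-0.0011,-0.0369,0]
    - [0.0009,-0.0441,0]
    - [0.0036,-0.0511,0]
    - [0.007,-0.0577,0]
  yaw: [0.1,0.2,0.3,0.4,0.5,0.6,0.7,0.8]

```text
time_s: 4.4
ee_pos: [0.5156, -0.137, 0.0487]
ee_rot: [0.965, 0.261, -0.001, -0.001]
wrist_force: [-4.0, 2.2, 1.5]
grip_width: 0.0178
grip_force: 2.2
```

Call:
send_rows:
  dp:
    - [0.004,-0.0063,0]
    - [0.0086,-0.0122,0]
    - [0.0138,-0.0175,0]
    - [0.0195,-0.0223,0]
    - [0.0257,-0.0266,0]
    - [0.0323,-0.0301,0]
    - [0.0391,-0.0331,0]
  yaw: [0.1,0.2,0.3,0.4,0.5,0.6,0.7]

```text
time_s: 5.1
ee_pos: [0.5548, -0.1706, 0.0486]
ee_rot: [0.817, 0.576, -0.001, -0.001]
wrist_force: [-4.7, -0.1, 0.9]
grip_width: 0.0179
grip_force: 2.1
```

```bash
python3 - <<'E'
from h import *
s=manip.sense();print(s["wrist_force"])
im=manip.capture("top");c=cv2.resize(im[230:345,280:425,::-1],None,fx=5,fy=5,interpolation=cv2.INTER_CUBIC);c=np.uint8(255*(c/255.)**.55)
cv2.imwrite("pics/crop1.png",c)
E
```

```text
[-4.70567736 -0.12297501  0.93509009]
```

View pics/crop1.png

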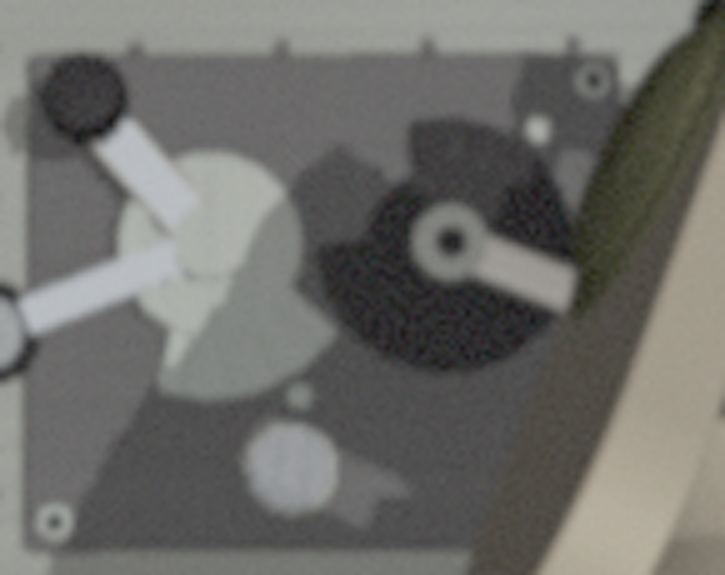

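Call:
send_rows:
  dp:
    - [0.0036,-0.0012,0]
    - [0.0072,-0.0022,0]
    - [0.0108,-0.003,0]
    - [0.0145,-0.0037,0]
    - [0.0182,-0.0041,0]
    - [0.0219,-0.0044,0]
    - [0.0257,-0.0045,0]
  yaw: [0.05,0.1,0.15,0.2,0.25,0.3,0.35]

```text
time_s: 5.85
ee_pos: [0.5806, -0.1752, 0.0486]
ee_rot: [0.706, 0.708, -0.001, -0.0]
wrist_force: [-4.8, -2.7, -0.5]
grip_width: 0.0173
grip_force: 2.0
```

Call:
send_rows:
  dp:
    - [0.0018,0,0]
    - [0.0037,0.0001,0]
    - [0.0055,0.0002,0]
    - [0.0074,0.0004,0]
    - [0.0096,0.0007,0]
  yaw: [0.025,0.05,0.075,0.1,0.13]

```text
time_s: 6.35
ee_pos: [0.5909, -0.1744, 0.0487]
ee_rot: [0.658, 0.753, -0.0, 0.0]
wrist_force: [-3.5, -3.9, -0.5]
grip_width: 0.0177
grip_force: 1.9
```

Call:
send_rows:
  dp:
    - [0.001,0.0002,0]
    - [0.002,0.0003,0]
    - [0.003,0.0005,0]
    - [0.003,0.0005,0]
  yaw: [0.013,0.027,0.04,0.04]

```text
time_s: 6.75
ee_pos: [0.594, -0.1737, 0.0488]
ee_rot: [0.643, 0.766, 0.0, 0.0]
wrist_force: [-1.9, -2.8, 0.4]
grip_width: 0.0177
grip_force: 1.3
```

Call:
send_rows:
  dp:
    - [0.001,0.0002,0]
    - [0.002,0.0004,0]
    - [0.002,0.0004,0]
  yaw: [0.013,0.027,0.027]

```text
time_s: 7.05
ee_pos: [0.596, -0.1733, 0.0488]
ee_rot: [0.633, 0.774, 0.0, 0.0]
wrist_force: [-2.2, -2.3, -0.1]
grip_width: 0.0174
grip_force: 1.4
```

Call:
send_rows:
  dp:
    - [0.001,0.0002,0]
    - [0.002,0.0004,0]
    - [0.002,0.0004,0]
  yaw: [0.013,0.027,0.027]

```text
time_s: 7.35
ee_pos: [0.598, -0.1729, 0.0487]
ee_rot: [0.622, 0.783, 0.0, 0.0]
wrist_force: [-2.0, -0.8, 0.6]
grip_width: 0.0178
grip_force: 1.3
```

Call:
send_rows:
  dp:
    - [0.001,0.0002,0]
    - [0.002,0.0005,0]
    - [0.002,0.0005,0]
  yaw: [0.013,0.027,0.027]

```text
time_s: 7.65
ee_pos: [0.6, -0.1724, 0.0487]
ee_rot: [0.612, 0.791, 0.0, 0.0]
wrist_force: [-2.4, -2.1, -0.1]
grip_width: 0.0173
grip_force: 1.3
```

Call:
send_rows:
  dp:
    - [0.001,0.0003,0]
    - [0.002,0.0005,0]
    - [0.002,0.0005,0]
  yaw: [0.013,0.027,0.027]

```text
time_s: 7.95
ee_pos: [0.6016, -0.1719, 0.0487]
ee_rot: [0.601, 0.799, -0.0, -0.0]
wrist_force: [-5.3, -1.9, 1.6]
grip_width: 0.0181
grip_force: 2.8
```

Call:
send_rows:
  dp:
    - [0.001,0.0003,0]
    - [0.0015,0.0004,0]
    - [0.0015,0.0004,0]
  yaw: [0.013,0.02,0.02]

```text
time_s: 8.25
ee_pos: [0.6024, -0.1716, 0.0486]
ee_rot: [0.593, 0.805, -0.001, -0.001]
wrist_force: [-9.5, -2.5, 3.7]
grip_width: 0.0192
grip_force: 5.0
```

Call:
send_rows:
  dp:
    - [-0.001,-0.0003,0]
    - [-0.0025,-0.0007,0]
    - [-0.0025,-0.0007,0]
  yaw: [0,0,0]
  grip: 0.3

```text
time_s: 8.55
ee_pos: [0.6011, -0.1722, 0.0488]
ee_rot: [0.593, 0.805, 0.0, 0.0]
wrist_force: [-0.1, -0.6, 0.7]
grip_width: 0.0269
grip_force: 0.0
```

Call:
send_rows:
  dp:
    - [0,0,0.02]
    - [0,0,0.05]
    - [0,0,0.09]
    - [0,0,0.12]
    - [0,0,0.12]
  yaw: [0,0,0,0,0]

```text
time_s: 9.05
ee_pos: [0.6026, -0.1728, 0.1735]
ee_rot: [0.593, 0.805, 0.001, 0.004]
wrist_force: [0.0, -0.6, -0.0]
grip_width: 0.0261
grip_force: 0.0
```

Call:
send_rows:
  dp:
    - [0.003,0.024,0]
    - [0.006,0.047,0]
    - [0.01,0.071,0]
    - [0.013,0.094,-0.008]
    - [0.016,0.118,-0.016]
    - [0.02,0.141,-0.024]
    - [0.023,0.165,-0.032]
    - [0.026,0.188,-0.039]
  yaw: [-0.145,-0.29,-0.435,-0.58,-0.725,-0.87,-1.015,-1.156]
  grip: 0.55

```text
time_s: 9.85
ee_pos: [0.6266, 0.017, 0.1284]
ee_rot: [0.938, 0.348, -0.0, -0.0]
wrist_force: [0.3, 0.1, -0.2]
grip_width: 0.0482
grip_force: 0.0
```

Call:
send_rows:
  dp:
    - [0,0,0]
    - [0,0,0]
    - [0,0,0]
  yaw: [0,0,0]

```text
time_s: 10.15
ee_pos: [0.6269, 0.0147, 0.1298]
ee_rot: [0.936, 0.351, 0.0, 0.0]
wrist_force: [-0.1, -0.1, 0.6]
grip_width: 0.0484
grip_force: 0.0
```

```bash
python3 - <<'E'
from h import *
im=manip.capture("top");c=cv2.resize(im[230:345,280:425,::-1],None,fx=5,fy=5,interpolation=cv2.INTER_CUBIC);c=np.uint8(255*(c/255.)**.55)
cv2.imwrite("pics/crop2.png",c)
im=manip.capture("scene")
for t in ("selector_knob","lever_post"): print(t,[(d["p"],d["location"]) for d in manip.place_of("scene",t)[:1]])
cv2.imwrite("pics/s2.png",cv2.resize(im[160:330,220:430,::-1],None,fx=3.5,fy=3.5))
E
```

```text
selector_knob [(0.75, [0.629, 0.0175, 0.067])]
lever_post []
```

View pics/s2.png

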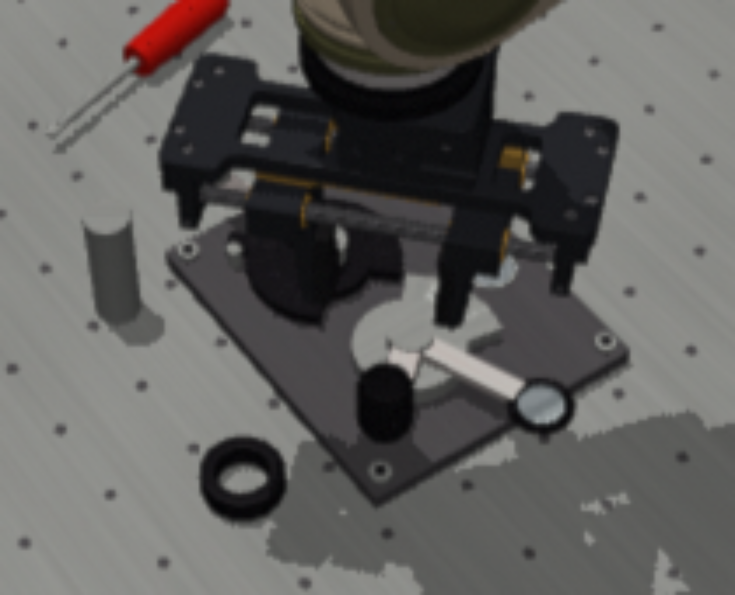

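View pics/crop2.png

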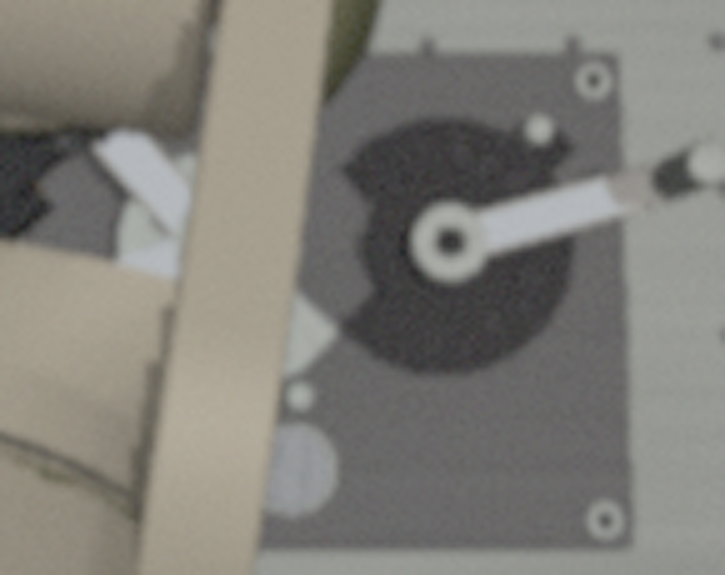

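Call:
send_rows:
  dp:
    - [0,0,-0.02]
    - [0,0,-0.04]
    - [0,0,-0.06]
    - [0,0,-0.075]
    - [0,0,-0.085]
    - [0,0,-0.085]
  yaw: [0,0,0,0,0,0]

```text
time_s: 10.95
ee_pos: [0.6264, 0.0156, 0.0436]
ee_rot: [0.937, 0.35, -0.001, -0.0]
wrist_force: [0.3, -0.5, 0.6]
grip_width: 0.0485
grip_force: 0.0
```

Call:
send_rows:
  dp:
    - [0,0,0]
    - [0,0,0]
    - [0,0,0]
    - [0,0,0]
  yaw: [0,0,0,0]
  grip: 0.34

```text
time_s: 11.35
ee_pos: [0.6271, 0.0157, 0.0452]
ee_rot: [0.937, 0.35, 0.0, 0.0]
wrist_force: [0.4, 0.5, 0.5]
grip_width: 0.0301
grip_force: 0.0
```

```bash
python3 - <<'E'
from h import *
a=np.array([.5824,-.0222]);r=.06;q=lambda b:a+r*np.array([np.cos(b),np.sin(b)])
for k in range(0,17): print(k,round(.716+.1*k,3),(q(.716+.1*k)-q(.716)).round(4).tolist())
E
```

```text
0 0.716 [0.0, 0.0]
1 0.816 [-0.0042, 0.0043]
2 0.916 [-0.0087, 0.0082]
3 1.016 [-0.0137, 0.0116]
4 1.116 [-0.0189, 0.0145]
5 1.216 [-0.0244, 0.0169]
6 1.316 [-0.0301, 0.0187]
7 1.416 [-0.036, 0.0199]
8 1.516 [-0.042, 0.0205]
9 1.616 [-0.048, 0.0206]
10 1.716 [-0.0539, 0.02]
11 1.816 [-0.0598, 0.0188]
12 1.916 [-0.0656, 0.0171]
13 2.016 [-0.0711, 0.0148]
14 2.116 [-0.0764, 0.0119]
15 2.216 [-0.0813, 0.0086]
16 2.316 [-0.086, 0.0047]
```

Call:
send_rows:
  dp:
    - [-0.002,0.0022,0]
    - [-0.0042,0.0043,0]
    - [-0.0064,0.0063,0]
    - [-0.0087,0.0082,0]
  yaw: [0.05,0.1,0.15,0.2]

```text
time_s: 11.75
ee_pos: [0.6185, 0.0235, 0.0451]
ee_rot: [0.897, 0.443, 0.0, 0.001]
wrist_force: [2.2, -2.7, -0.6]
grip_width: 0.0301
grip_force: 1.2
```

Call:
send_rows:
  dp:
    - [-0.0025,0.0017,0]
    - [-0.005,0.0034,0]
  yaw: [0.05,0.1]

```text
time_s: 11.95
ee_pos: [0.6135, 0.0269, 0.0451]
ee_rot: [0.873, 0.487, 0.0, 0.001]
wrist_force: [1.1, -1.6, -0.7]
grip_width: 0.0298
grip_force: 1.3
```

Call:
send_rows:
  dp:
    - [-0.0052,0.0029,0]
    - [-0.0107,0.0053,0]
    - [-0.0164,0.0071,0]
    - [-0.0223,0.0083,0]
    - [-0.0283,0.0089,0]
    - [-0.0343,0.009,0]
    - [-0.0402,0.0084,0]
    - [-0.0461,0.0072,0]
  yaw: [0.1,0.2,0.3,0.4,0.5,0.6,0.7,0.8]

```text
time_s: 12.75
ee_pos: [0.5676, 0.0344, 0.0452]
ee_rot: [0.614, 0.789, 0.001, 0.001]
wrist_force: [2.4, -1.3, -0.9]
grip_width: 0.0302
grip_force: 1.5
```

Call:
send_rows:
  dp:
    - [-0.0029,-0.0008,0]
    - [-0.0058,-0.0017,0]
    - [-0.0086,-0.0028,0]
    - [-0.0113,-0.004,0]
    - [-0.014,-0.0054,0]
    - [-0.0166,-0.0069,0]
  yaw: [0.05,0.1,0.15,0.2,0.25,0.3]

```text
time_s: 13.35
ee_pos: [0.551, 0.0277, 0.0452]
ee_rot: [0.49, 0.872, 0.001, 0.001]
wrist_force: [2.7, 2.0, -0.4]
grip_width: 0.0301
grip_force: 1.4
```

Call:
send_rows:
  dp:
    - [-0.0008,-0.0005,0]
    - [-0.0017,-0.0011,0]
    - [-0.0025,-0.0016,0]
    - [-0.0033,-0.0022,0]
    - [-0.0033,-0.0022,0]
  yaw: [0.017,0.035,0.052,0.068,0.068]

```text
time_s: 13.85
ee_pos: [0.5472, 0.0254, 0.0449]
ee_rot: [0.461, 0.888, 0.0, 0.0]
wrist_force: [3.1, 2.0, 1.6]
grip_width: 0.0301
grip_force: 1.2
```

Call:
send_rows:
  dp:
    - [-0.0008,-0.0006,0]
    - [-0.0016,-0.0012,0]
    - [-0.0016,-0.0012,0]
  yaw: [0.017,0.033,0.033]

```text
time_s: 14.15
ee_pos: [0.5454, 0.0241, 0.0447]
ee_rot: [0.446, 0.895, -0.0, -0.0]
wrist_force: [1.5, 1.1, 1.6]
grip_width: 0.0301
grip_force: 1.0
```

Call:
send_rows:
  dp:
    - [-0.0008,-0.0006,0]
    - [-0.0015,-0.0012,0]
    - [-0.0015,-0.0012,0]
  yaw: [0.017,0.033,0.033]

```text
time_s: 14.45
ee_pos: [0.5439, 0.0229, 0.0447]
ee_rot: [0.431, 0.902, -0.0, -0.0]
wrist_force: [1.1, 2.1, 1.4]
grip_width: 0.03
grip_force: 0.9
```

Call:
send_rows:
  dp:
    - [-0.0004,-0.0003,0]
    - [-0.0008,-0.0006,0]
    - [-0.0008,-0.0006,0]
  yaw: [0.008,0.017,0.017]

```text
time_s: 14.75
ee_pos: [0.5432, 0.0223, 0.0447]
ee_rot: [0.423, 0.906, -0.0, -0.0]
wrist_force: [1.4, 0.5, 1.6]
grip_width: 0.0297
grip_force: 1.0
```

Call:
send_rows:
  dp:
    - [-0.0004,-0.0003,0]
    - [-0.0008,-0.0006,0]
    - [-0.0008,-0.0006,0]
  yaw: [0.008,0.017,0.017]

```text
time_s: 15.05
ee_pos: [0.5424, 0.0217, 0.0447]
ee_rot: [0.416, 0.909, -0.0, -0.0]
wrist_force: [2.6, 0.6, 1.4]
grip_width: 0.0301
grip_force: 0.9
```

Call:
send_rows:
  dp:
    - [-0.0004,-0.0003,0]
    - [-0.0008,-0.0006,0]
    - [-0.0008,-0.0006,0]
  yaw: [0.008,0.017,0.017]

```text
time_s: 15.35
ee_pos: [0.5416, 0.0211, 0.0447]
ee_rot: [0.408, 0.913, -0.0, -0.0]
wrist_force: [1.6, 0.4, 0.9]
grip_width: 0.0299
grip_force: 0.9
```

Call:
send_rows:
  dp:
    - [-0.0004,-0.0004,0]
    - [-0.0008,-0.0007,0]
    - [-0.0008,-0.0007,0]
  yaw: [0.008,0.017,0.017]

```text
time_s: 15.65
ee_pos: [0.5412, 0.0207, 0.0447]
ee_rot: [0.4, 0.916, 0.0, 0.0]
wrist_force: [6.0, 3.0, -0.9]
grip_width: 0.0299
grip_force: 2.7
```

Call:
send_rows:
  dp:
    - [-0.0004,-0.0004,0]
    - [-0.0008,-0.0007,0]
    - [-0.0008,-0.0007,0]
  yaw: [0.008,0.017,0.017]

```text
time_s: 15.95
ee_pos: [0.5411, 0.0202, 0.0448]
ee_rot: [0.392, 0.92, 0.001, 0.001]
wrist_force: [10.2, 3.6, -4.6]
grip_width: 0.0302
grip_force: 5.0
```

Call:
send_rows:
  dp:
    - [0.001,0.0008,0]
    - [0.0022,0.0018,0]
    - [0.0022,0.0018,0]
    - [0.0022,0.0018,0]
  yaw: [0,0,0,0]
  grip: 0.5

```text
time_s: 16.35
ee_pos: [0.542, 0.0216, 0.0446]
ee_rot: [0.392, 0.92, -0.0, -0.0]
wrist_force: [0.4, -0.0, -0.7]
grip_width: 0.0444
grip_force: 0.0
```

Call:
send_rows:
  dp:
    - [0,0,0.02]
    - [0,0,0.05]
    - [0,0,0.09]
    - [0,0,0.13]
    - [0,0,0.17]
    - [0,0,0.2]
    - [0,0,0.2]
  yaw: [0,0,0,0,0,0,0]

```text
time_s: 17.05
ee_pos: [0.5434, 0.0214, 0.2488]
ee_rot: [0.393, 0.92, 0.001, 0.003]
wrist_force: [0.2, 0.1, -0.3]
grip_width: 0.0443
grip_force: 0.0
```

Call:
send_rows:
  dp:
    - [-0.02,0.04,0]
    - [-0.04,0.08,0]
    - [-0.06,0.12,0]
    - [-0.08,0.16,0]
    - [-0.1,0.2,0]
    - [-0.12,0.24,0]
    - [-0.14,0.28,0]
    - [-0.14,0.28,0]
  yaw: [0,0,0,0,0,0,0,0]

```text
time_s: 17.85
ee_pos: [0.3995, 0.3048, 0.2437]
ee_rot: [0.39, 0.921, -0.0, -0.001]
wrist_force: [0.5, -0.8, -0.1]
grip_width: 0.044
grip_force: 0.0
```

```bash
python3 - <<'E'
from h import *
s=manip.sense();print(s["ee_pos"],s["wrist_force"])
im=manip.capture("top");c=cv2.resize(im[200:345,265:425,::-1],None,fx=4,fy=4,interpolation=cv2.INTER_CUBIC);c=np.uint8(255*(c/255.)**.55)
cv2.imwrite("pics/crop3.png",c)
for t in ("lens","light_port","selector_knob"): print(t,[(d["p"],d["location"]) for d in manip.place_of("top",t)[:1]])
E
```

```text
[0.39949076 0.30478903 0.24366339] [ 0.51101885 -0.82588742 -0.11381593]
lens [(0.81, [0.5091, -0.0515, 0.0275])]
light_port [(0.91, [0.5047, -0.0489, 0.0126])]
selector_knob [(0.7, [0.5444, 0.0211, 0.0681])]
```

View pics/crop3.png

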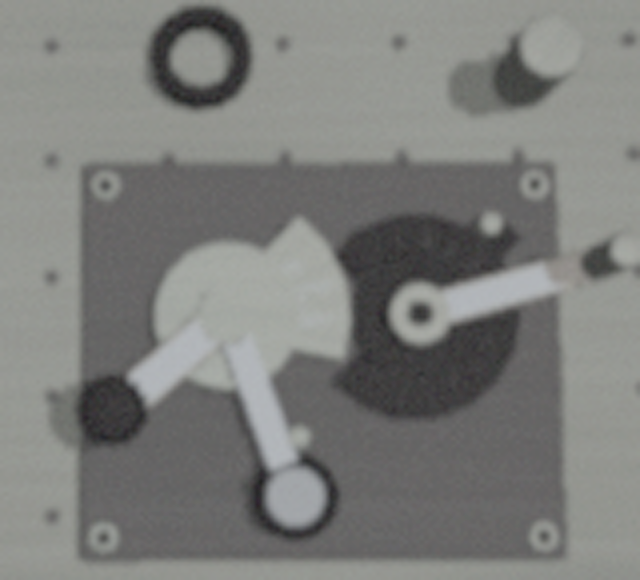

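The picture shows the lens ring (295,495) over the port, with the lens arm against its pin at (300,436). The lug is against the lever pin at (490,222), the crank's blade sits in the notch, and the loose parts haven't moved.

```bash
python3 -c "
from workcell import manip
print(manip.sign_off())"
```

```text
the job is handed in; nothing more can be done
None
```

The shutter lever and then the crank were each turned counter-clockwise to their stops, with about 10 N felt at the wrist at each; the lens sits over the light port, the loose parts were left alone, the gripper is clear, and the job was handed in at about 18 s.

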